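# Close the warming pot with its double lid, then take off the outer cover alone

## Task

Get the lacquer warmer ready for a look at its inner lid: first turn the dial on the warming stand clockwise until its pointer is on the third mark, the long one, and leave it there. Then carry the double lid over as one piece (the inner lid's round knob carries both), set it down in the pot's mouth without dropping it, and let go. Last, lift the outer cover alone (the upright bar near its edge is its grip) straight up, at least 10 cm higher than it lay, so that the inner lid stays fully seated, and finish still holding the cover level there, over the pot; leave everything else where it stands.

Things in the scene. Friction and masses are not known exactly. Their poses are not given: they have to be found in the camera images.
- dial (a joint): black selector dial on the warming stand, an upright bar grip 38 long, 13 wide, top 38 mm above the deck; rad, grows clockwise seen from above; four marks: 0 (first), 0.5, 1.0 (third, the long white mark), 1.5 (fourth), stops just beyond first and last; starts at or between the first two. Turning takes about 0.03 N m; it stays where it is left
- dial_grip (a point): point on the dial's vertical axis at the height to grip, 27 mm above the deck and 52 mm above the table, 11 mm below the bar's top; under the bar is a disc of 42 mm diameter, 4 mm thick, whose top is 23 mm below this point. Its x axis lies along the bar, the pointer (white line on top) is at the -x end, y is across the bar (13 mm wide); it turns with the dial
- pot_mouth (a point): centre of the mouth, in the plane of the rim (75 mm above the table), of the steel pot fixed on the grey warming stand: inner diameter 84, outer 93, 46 mm deep. z up; x and y along the stand (130 x 300 mm, deck 25 mm high); the dial is 170 mm from the pot on its -y side. The stand does not move
- inner_knob (a point): centre of the round wooden knob (20 mm diameter, 32 high) on the inner lid's axis, which stands up through the hole in the outer cover; 44 mm above the lid's underside, 27 mm above the cover's top. Seated, this point is 34 mm above point pot_mouth. The inner lid carries the outer cover, so both rise when lifted by this knob
- inner_lid: the wooden inner lid (130 g): disc of 100 mm diameter, 4 thick, with a plug under it (78 mm diameter, bevelled to 68, 10 deep) that goes into the pot's mouth until the disc lies on the rim. Origin at the centre of the plug's underside, z up along the axis
- cover_bar (a point): centre of the upright grip bar on the outer cover: 20 mm along the cover's x (radially), 12 mm thick across y, rising 44 mm from the cover's top, this point 27 mm above that top. It stands 38 mm from the cover's axis on the cover's -x side, level with the inner lid's knob while nested; grip it across its y
- cover_centre (a point): point on the outer cover's axis, level with its flat top, in the middle of its 34 mm hole; 3 mm above the inner lid's top and 27 mm below point inner_knob while nested. z up, x away from the bar
- outer_cover: the steel outer cover as a whole: 112 mm diameter, rests on the inner lid with its skirt hanging round it, skirt 2.5 mm thick, reaching 15 mm below the cover's top, 3.5 mm of play round the inner lid; 120 g. Origin on its axis, 17 mm below its top, z up
- masking_tape: roll of masking tape lying flat, 104 mm, 25 high; to be left alone; origin under its centre
- jar_putty: screw jar 66 mm diameter, 82 high; to be left alone; origin under its centre
- lacquer_tin: lacquer tin 70 mm diameter, 78 high; to be left alone; origin under its centre
- sand_block: grey sanding block 48 x 74 x 28 mm beside the stand; to be left alone; origin under its centre
- charcoal: stick of charcoal 22 x 60 x 18 mm behind the stand; to be left alone; origin under its centre
There are look-alikes about, which are no part of the job. What is shaped like the outer_cover but purple is not meant. Leave any turquoise look-alike of the inner_lid alone.

How it is judged (in metres and radians):
On the way, in this order (a step that is already met when the one before it is completed fails the run):
1. the dial is at its third mark (value of joint dial between 0.85 and 1.15 rad), for 0.2 s.
2. the double lid sits on the pot: inner lid seated in the mouth, outer cover still nested on it, the inner lid's knob let go (all of step 1 and horizontal distance between inner_knob and pot_mouth below 0.006 m and z of inner_knob in the frame of pot_mouth between 0.03 and 0.0375 m and angle between inner_knob's own z axis and vertical below 0.06 rad and z of cover_bar in the frame of inner_knob between -0.004 and 0.004 m and horizontal distance between cover_centre and inner_knob below 0.009 m and contact force between the fingers and inner_lid below 0.1 N), for 0.2 s.
At the end, for the whole second after the job is handed in: Dial within 0.15 rad of the third mark; inner lid seated (6 mm sideways, 4 mm in height, 0.06 rad) and untouched; cover held still in the fingers, level within 0.25 rad, axis within 40 mm of the pot's, at least 80 mm above its nested place; bystanders within 30 mm of their start (all of step 1 and horizontal distance between inner_knob and pot_mouth below 0.006 m and z of inner_knob in the frame of pot_mouth between 0.03 and 0.0375 m and angle between inner_knob's own z axis and vertical below 0.06 rad and z of cover_centre in the frame of pot_mouth above 0.087 m and horizontal distance between cover_centre and pot_mouth below 0.04 m and angle between cover_centre's own z axis and vertical below 0.25 rad and contact force between the fingers and outer_cover above 0.5 N and contact force between each of outer_cover, the fingers and inner_lid below 0.05 N and linear speed of outer_cover below 0.03 m/s and linear speed of inner_lid below 0.02 m/s and distance of each of masking_tape, jar_putty, lacquer_tin, sand_block, charcoal from where it was at the start of the episode below 0.03 m); the arm keeps its last pose, push and grip.
It fails at once if the outer cover is taken off the inner lid while the inner lid is not seated on the pot, or the inner lid comes along with it (z of cover_centre in the frame of inner_knob above -0.012 m and not (horizontal distance between inner_knob and pot_mouth below 0.006 m and z of inner_knob in the frame of pot_mouth below 0.042 m)).
It fails at once if the double lid is let go or dropped over the pot more than 12 mm above its seat (horizontal distance between inner_knob and pot_mouth below 0.03 m and z of inner_knob in the frame of pot_mouth above 0.046 m and contact force between the fingers and inner_lid below 0.02 N and contact force between the fingers and outer_cover below 0.02 N).
It fails at once if a bystander is knocked away (more than 50 mm) (distance of any of masking_tape, jar_putty, lacquer_tin, sand_block, charcoal from where it was at the start of the episode above 0.05 m).
It also fails if it takes over 58 s, if anything falls off the work surface, if the arm or the gripper's body presses on something with over 40 N, if the wrist force passes 120 N, or if a joint passes its speed limit or range.

## Robot

A 6-joint arm with a two-finger parallel gripper is mounted at the origin on a cart in front of the work surface, level with it; the furniture and walls round the work are solid. World frame = base frame: x ahead of the robot, y to its left, z up, the work surface at z = 0. Lengths are in mm, angles in rad, forces in N, time in s.
With the tool pointing down it reaches from about 375 to 825 mm from the base axis. Payload 5.5 kg.
Tool frame: the origin (TCP) lies midway between the tips of the shut fingers; the grasp point (between the pads) lies 19 mm behind it; z points along the fingers, y is the line along which they close (so a half turn about z gives the same grasp; the last joint's range is limited). The gripper opens to 85 mm and grips with 20 to 120 N. Pads are 22 mm wide; open, the fingers measure 114 mm over their backs; the gripper's body (76 mm by 85 mm) begins 54 mm behind the grasp point. The pads swing forward as they close: fully open they stand 13 mm farther back than shut.
Start: joints at [1.318, 0.314, -0.047, 1.21, 0, 1.571], TCP at [150.066, 580.926, 231.299] pointing down, gripper open.
Joint ranges: [-2.67, 2.67], [-0.69, 1.73], [-1.03, 1.25], [-2.08, 2.16], [-1.42, 1.45], [-3.14, 3.14]. Speed limits (rad/s): [2.39, 2.39, 3.01, 3.14, 3.14, 3.14].

## Interface

Orientations are given as a unit quaternion [w, x, y, z].
In Python, from workcell import ctrl, viewer gives the robot as it stands.
- The arm moves only by the tool apply_moves, never from a script. Its argument "motion" is text: rows parted by semicolons, each of 7 numbers parted by spaces: the shift along the world's x, y, z in cm, then the turn, a rotation vector about the world's x, y, z in rad, then the finger opening in cm, from 0 to 8.54. A call has 1 to 12 rows; each row is the pose to reach, as a shift and turn from the pose commanded when the call began; what a row does not reach only later rows make up. A row lasts 1/8 s, in which the tool goes at most 62.5 mm and 10.7 degrees, less where a joint would pass 70% of its speed; a pose out of reach is approached as far as the arm can. A call with a gripper value outside its range is refused whole. The fingers move at their own pace and stop on an object; "newtons" is the grip in N (left out, the last holds). Time passes only in rows, so rows that repeat a pose let the fingers close. It gives the time, the measured TCP pose, the force, the opening and the grip force at its end, in the units of the state.
- ctrl.get_obs(): the state, without advancing time (a new reading comes with each control period).
- viewer.snapshot(name): name is "scene" or "top"; returns (picture, depth): 400x640x3 uint8, red, green, blue; 400x640 float32, mm along the optical axis (not along the pixel's ray), 0 where there is no reading.
- viewer.camera_model(name): a dict with "fx", "fy", "cx", "cy" (pixels), "D" ([k1, k2, p1, p2, k3] as OpenCV has them; the pictures are not rectified), "pose" (4x4, takes a point from camera to world coordinates). Camera axes: x right, y down, z forward; pixel columns grow to the right and rows downward; lengths in mm; the calibration is good to about 2 mm. A picture is of the moment at which its call begins. camera_model takes no time and is no camera call.
- ctrl.hand_in(): hands the job in; it is judged then, once.
Trained networks look in the newest picture that a camera, given by its name, has taken for a name from the list of things; names that differ only in an ending like _2 or _b are one class to them, and where a whole thing is asked for, a point or a joint stands for the part that bears it (a point fixed in the world has none). Each returns a list of dicts, best first, with "p" (0 to 1); they miss things now and then, are a little off and sometimes report something else, mostly with a low value. They report only what shows in the picture. A call takes as long as a camera call. They do not tell look-alikes from the thing itself.
- viewer.boxes_of(query, camera): "bbox" ([left, top, right, bottom] in pixels, round what is visible of it).
- viewer.landmark_of(query, camera): "uv" ([column, row] in pixels: a listed point, or the origin of a listed thing).
The state is a dict: "t": time; "joint_pos": joint angles; "qd": joint speeds; "tau": joint torques, N m; "tcp_pos": TCP position; "tool_rot": TCP orientation; "wrist_force": force on the tool from outside, world axes, zero at the start; "torque": the same for the moment, N m; "width": finger opening in mm; "grasp_force": force on a finger pad.
Only numpy, scipy, OpenCV 4.12 (cv2) and the standard library are available. Lean on these libraries where they do the work, as an engineer would, in place of code of your own. Each camera call takes 0.05 s, during which the arm holds its last target. There are 200 camera calls.

## Working session

There is one attempt and no reset: what is moved stays moved. The work goes in short steps, Python scripts to look and compute and a tool call to move; the robot and the scene stay as the last step left them, time stands still between calls to the robot, and variables do not carry over. Pictures are saved under pics/ and viewed, at most 10 in all, crops included, and the job is handed in when it is done.

Besides the shell and the picture viewer there is one more tool, called by a JSON object that holds its "method" and its "body", one argument or row to a line. apply_moves: Moves the arm, as the interface text tells. Its arguments: {"type":"object","properties":{"motion":{"type":"string"},"newtons":{"type":"number"}},"required":["motion"]}

```bash
mkdir -p pics; cat > h.py <<'E'
import numpy as np, cv2
from workcell import ctrl, viewer
def px2w(cam,uv,z=None,depth=None):
    m=viewer.camera_model(cam);K=np.array([[m['fx'],0,m['cx']],[0,m['fy'],m['cy']],[0,0,1]])
    n=cv2.undistortPoints(np.array([[uv]],float),K,np.array(m['D'],float))[0,0]
    T=np.array(m['pose']);r=T[:3,:3]@[n[0],n[1],1.];o=T[:3,3]
    s=(z-o[2])/r[2] if z is not None else depth
    return o+s*r
def save(n,im): cv2.imwrite('pics/'+n+'.png',cv2.cvtColor(im,cv2.COLOR_RGB2BGR))
E
python3 - <<'E'
from h import *
for c in('scene','top'):
    im,d=viewer.snapshot(c);save(c+'0',im);np.save(c+'d.npy',d)
    print(c,np.array(viewer.camera_model(c)['pose']).round(2).tolist())
    for q in('dial_grip','pot_mouth','inner_knob','cover_bar','cover_centre'):
        for r in viewer.landmark_of(q,c)[:3]:
            u=r['uv'];z={'dial_grip':52,'pot_mouth':75}.get(q)
            dd=d[int(round(u[1])),int(round(u[0]))]
            print(q,round(r['p'],2),np.round(u,1),'depth pt',px2w(c,u,depth=dd).round(0), z and px2w(c,u,z=z).round(1))
E
```

```text
scene [[0.73, -0.41, 0.55, -85.63], [-0.68, -0.45, 0.57, -732.73], [0.01, -0.79, -0.61, 813.77], [0.0, 0.0, 0.0, 1.0]]
dial_grip 0.64 [267.1 187.8] depth pt [526. 105.  63.] [535.  117.5  52. ]
pot_mouth 0.96 [248.  147.8] depth pt [615. 307.  53.] [595.1 276.8  75. ]
inner_knob 0.59 [298.9 226.4] depth pt [495. -52.  51.] None
inner_knob 0.57 [338.6 256. ] depth pt [ 493. -186.   52.] None
cover_bar 0.72 [384.  299.2] depth pt [ 478. -331.   45.] None
cover_bar 0.71 [329.7 266.6] depth pt [ 460. -192.   46.] None
cover_bar 0.25 [335.1 266.6] depth pt [ 492. -177.   13.] None
cover_centre 0.62 [335.6 264.4] depth pt [ 498. -173.   14.] None
cover_centre 0.57 [386.4 326. ] depth pt [ 460. -358.    2.] None
top [[0.02, -0.98, 0.19, 413.93], [-1.0, -0.02, -0.02, -23.08], [0.02, -0.19, -0.98, 917.16], [0.0, 0.0, 0.0, 1.0]]
dial_grip 0.51 [261.9 215.6] depth pt [538. 111.  59.] [538.7 112.4  52. ]
pot_mouth 0.91 [190.  194.3] depth pt [592. 299.  29.] [582.9 282.1  75. ]
inner_knob 0.74 [326.3 234.4] depth pt [496. -43.  59.] None
inner_knob 0.6 [381.4 235.5] depth pt [ 495. -175.   61.] None
inner_knob 0.41 [374.8 230.8] depth pt [ 511. -166.   18.] None
cover_bar 0.87 [384.3 250.9] depth pt [ 459. -181.   61.] None
cover_centre 0.65 [452.9 250.2] depth pt [ 467. -369.   -1.] None
cover_centre 0.63 [378.9 232.6] depth pt [ 504. -172.   42.] None
cover_centre 0.28 [231.6 168.9] depth pt [663. 202.  18.] None
```

View pics/scene0.png

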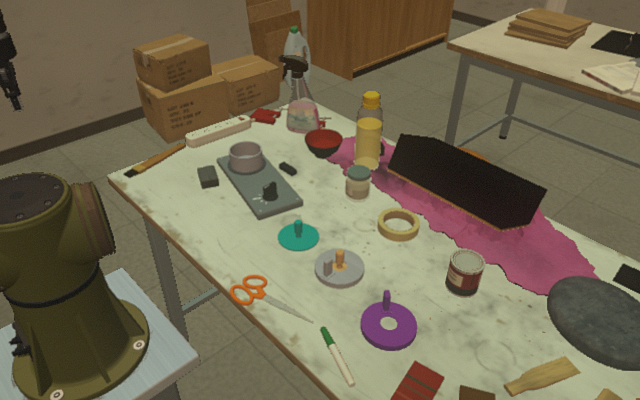

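View pics/top0.png

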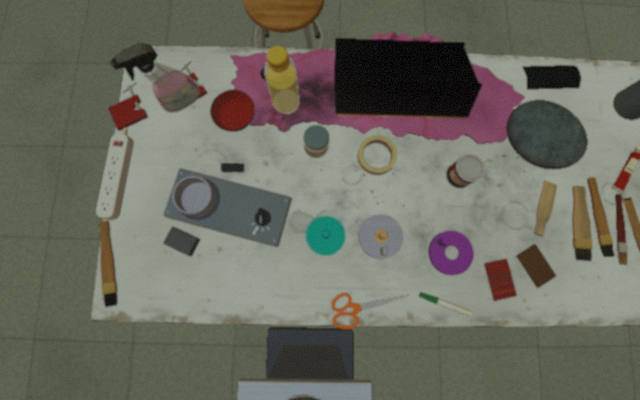

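The top picture shows the double lid (grey with a wooden knob) near (381,237). The pot is near (193,196), the dial near (262,217), and the turquoise and purple look-alikes are at (326,236) and (451,252). I'll refine these from depth and from enlarged crops.

```bash
cat >> h.py <<'E'
def cloud(cam,d):
    m=viewer.camera_model(cam);K=np.array([[m['fx'],0,m['cx']],[0,m['fy'],m['cy']],[0,0,1]])
    v,u=np.mgrid[:400,:640];n=cv2.undistortPoints(np.stack([u,v],-1).reshape(-1,1,2).astype(float),K,np.array(m['D'],float)).reshape(400,640,2)
    T=np.array(m['pose']);P=np.dstack([n,np.ones((400,640))])*d[...,None]
    W=P@T[:3,:3].T+T[:3,3];W[d==0]=np.nan;return W
def proj(cam,p):
    m=viewer.camera_model(cam);K=np.array([[m['fx'],0,m['cx']],[0,m['fy'],m['cy']],[0,0,1]])
    T=np.linalg.inv(np.array(m['pose']));r=cv2.Rodrigues(T[:3,:3])[0]
    return cv2.projectPoints(np.array(p,float).reshape(-1,1,3),r,T[:3,3],K,np.array(m['D'],float))[0].reshape(-1,2)
E
python3 - <<'E'
from h import *
print(viewer.camera_model('top')['fx'])
for c in('scene','top'):
    W=cloud(c,np.load(c+'d.npy'))
    def sel(cx,cy,r,z0,z1):
        m=(np.hypot(W[...,0]-cx,W[...,1]-cy)<r)&(W[...,2]>z0)&(W[...,2]<z1);return W[m]
    for nm,a in(('table',(450,0,30,-20,20)),('lidtop',(495,-170,75,8,28)),('knobs',(490,-172,60,40,75)),('dial',(538,113,35,45,80)),('deck',(560,200,30,10,40)),('rim',(585,283,60,60,90))):
        p=sel(*a);print(c,nm,len(p),p.mean(0).round(1) if len(p) else '',p.std(0).round(1) if len(p) else '')
    print(sel(490,-172,60,40,75).round(0).tolist()[:40])
a=cv2.imread('pics/top0.png');s=cv2.imread('pics/scene0.png')
f=lambda im,x0,y0,w,h:cv2.resize(im[y0:y0+h,x0:x0+w],(400,300),interpolation=cv2.INTER_CUBIC)
o=np.vstack([np.hstack([f(a,235,190,60,45),f(a,350,212,60,45)]),np.hstack([f(a,160,165,80,60),f(s,300,240,80,60)])])
cv2.imwrite('pics/crop0.png',o)
E
```

```text
361.5078850856097
scene table 330 [449.3  -1.    3.2] [14.6 15.4  4.9]
scene lidtop 1296 [ 494.9 -191.4   16.5] [30.1 29.4  2.7]
scene knobs 197 [ 477.  -187.4   54. ] [19.7  4.4  7.2]
scene dial 122 [536.2 109.   58. ] [12.3  3.9  6. ]
scene deck 219 [560.  200.2  26.4] [14.9 15.2  1.8]
scene rim 376 [582.2 274.8  69.8] [29.4 32.4  5.5]
[[500.0, -177.0, 62.0], [502.0, -178.0, 61.0], [504.0, -179.0, 60.0], [505.0, -181.0, 62.0], [507.0, -182.0, 60.0], [498.0, -176.0, 60.0], [498.0, -179.0, 61.0], [499.0, -180.0, 62.0], [500.0, -183.0, 63.0], [504.0, -182.0, 59.0], [505.0, -184.0, 60.0], [506.0, -186.0, 61.0], [496.0, -174.0, 56.0], [495.0, -178.0, 60.0], [495.0, -182.0, 62.0], [497.0, -182.0, 61.0], [499.0, -184.0, 61.0], [502.0, -184.0, 60.0], [503.0, -186.0, 60.0], [503.0, -189.0, 62.0], [507.0, -188.0, 59.0], [494.0, -177.0, 57.0], [493.0, -180.0, 60.0], [497.0, -180.0, 57.0], [495.0, -185.0, 62.0], [498.0, -185.0, 60.0], [497.0, -189.0, 63.0], [499.0, -190.0, 62.0], [503.0, -189.0, 60.0], [504.0, -191.0, 60.0], [490.0, -180.0, 59.0], [493.0, -181.0, 57.0], [493.0, -184.0, 59.0], 
[... 699 characters left out ...]
.0, 60.0], [504.0, -186.0, 59.0], [503.0, -172.0, 42.0], [501.0, -172.0, 58.0], [501.0, -174.0, 60.0], [501.0, -176.0, 59.0], [501.0, -178.0, 61.0], [501.0, -181.0, 61.0], [502.0, -183.0, 60.0], [501.0, -185.0, 62.0], [502.0, -188.0, 59.0], [500.0, -171.0, 48.0], [499.0, -172.0, 56.0], [499.0, -173.0, 62.0], [499.0, -177.0, 58.0], [499.0, -179.0, 58.0], [499.0, -181.0, 61.0], [499.0, -183.0, 61.0], [499.0, -186.0, 58.0], [499.0, -188.0, 59.0], [497.0, -171.0, 50.0], [497.0, -172.0, 59.0], [497.0, -174.0, 59.0], [497.0, -176.0, 58.0], [496.0, -178.0, 61.0], [497.0, -181.0, 60.0], [497.0, -183.0, 59.0], [497.0, -185.0, 61.0], [497.0, -188.0, 59.0], [496.0, -172.0, 44.0], [494.0, -172.0, 57.0]]
```

View pics/crop0.png

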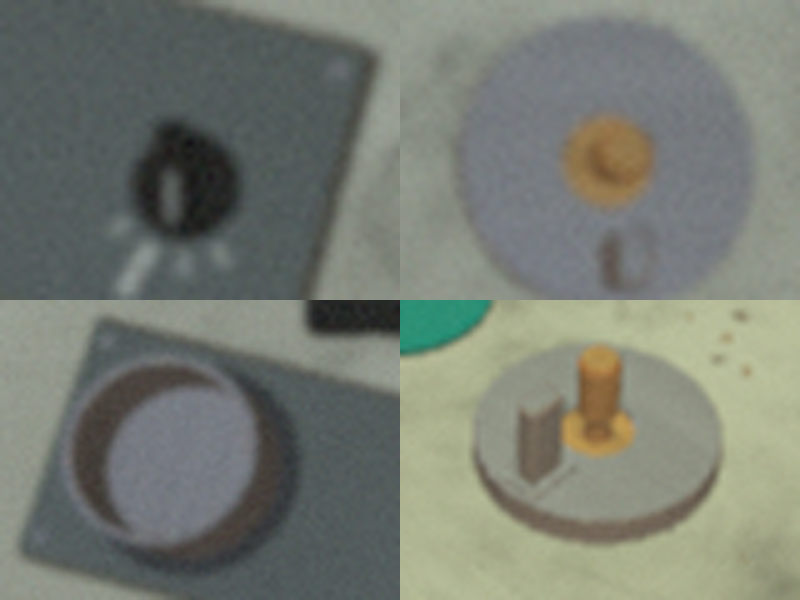

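```bash
python3 - <<'E'
from h import *
from scipy.optimize import least_squares
ims={c:cv2.cvtColor(cv2.imread(f'pics/{c}0.png'),cv2.COLOR_BGR2RGB).astype(float) for c in('scene','top')}
for c in('scene','top'):
    W=cloud(c,np.load(c+'d.npy'));im=ims[c]
    def sel(cx,cy,r,z0,z1): return (np.hypot(W[...,0]-cx,W[...,1]-cy)<r)&(W[...,2]>z0)&(W[...,2]<z1)
    p=W[sel(583,279,60,71,82)];r=least_squares(lambda q:np.hypot(p[:,0]-q[0],p[:,1]-q[1])-q[2],[583,279,44],loss='soft_l1').x;print(c,'rim',r.round(1))
    p=W[sel(498,-180,18,57,66)];print(' knobtop',len(p),np.median(p,0).round(1),((p.min(0)+p.max(0))/2).round(1))
    p=W[sel(462,-181,22,57,66)];p=p[p[:,0]<478];print(' bartop',len(p),p.mean(0).round(1),((p.min(0)+p.max(0))/2).round(1),np.ptp(p,0).round(1))
    e=np.linalg.eigh(np.cov(p[:,:2].T));print('  dir',e[1][:,1].round(2),np.sqrt(e[0]).round(1))
    p=W[sel(496,-180,70,10,25)];r=least_squares(lambda q:np.maximum(0,np.hypot(p[:,0]-q[0],p[:,1]-q[1])-56)+np.abs(q[0])*0,[496,-181]).x
    print(' cover bbox ctr',((np.percentile(p,0.5,0)+np.percentile(p,99.5,0))/2).round(1),np.ptp(p,0).round(0),'mean',p.mean(0).round(1))
    m=sel(537,112,30,58,70);p=W[m];print(' dialtop',len(p),p.mean(0).round(1),((p.min(0)+p.max(0))/2).round(1),np.ptp(p,0).round(1))
    e=np.linalg.eigh(np.cov(p[:,:2].T));print('  dir',e[1][:,1].round(2),np.sqrt(e[0]).round(1))
    # white pixels near dial
    uv=proj(c,[[535,112,40]])[0];g=im.min(2);v0,u0=int(uv[1]),int(uv[0])
    for v in range(v0-22,v0+23):
        for u in range(u0-22,u0+23):
            if g[v,u]>110 and 505>0:
                w=px2w(c,(u,v),z=25)
                if np.hypot(w[0]-535,w[1]-113)<42: print((u,v),int(g[v,u]),w[:2].round(0),px2w(c,(u,v),z=63)[:2].round(0),end=' ')
    print()
E
```

```text
scene rim [582.5 276.   43.9]
 knobtop 46 [ 498.1 -184.6   60. ] [ 498.  -184.6   60.1]
 bartop 44 [ 460.1 -186.6   61. ] [ 460.2 -185.9   61.2] [20.7 11.8  7.8]
  dir [-1.   -0.07] [3.4 6.2]
 cover bbox ctr [ 497.9 -184.    17.1] [113. 113.  14.] mean [ 495.9 -190.7   16.7]
 dialtop 69 [536.6 110.1  62.6] [538.2 110.6  62.3] [40.5 14.6  8.1]
  dir [-1.   -0.03] [ 4.  12.1]
(259, 194) 121 [524. 140.] [495.  98.] (260, 194) 113 [526. 138.] [497.  96.] (259, 195) 113 [521. 137.] [492.  95.] (260, 195) 112 [523. 135.] [494.  93.] (255, 197) 118 [508. 137.] [480.  95.] (256, 197) 115 [510. 135.] [482.  93.] (257, 197) 121 [512. 133.] [483.  92.] (258, 197) 122 [514. 132.] [485.  90.] (259, 197) 135 [516. 130.] [487.  88.] (260, 197) 130 [518. 128.] [489.  87.] (253, 198) 131 [502. 137.] [474.  95.] (254, 198) 146 [504. 135.] [476.  93.] (255, 198) 146 [506. 133.] [477.  92.] (256, 198) 137 [508. 132.] [479.  90.] (257, 198) 135 [510. 130.] [481.  88.] (258, 198) 136 [512. 128.] [483.  87.] (259, 198) 140 [513. 126.] [485.  85.] (260, 198) 131 [515. 125.] [486.  83.] (253, 199) 132 [499. 
[... 1370 characters left out ...]
268, 228) 114 [512. 100.] [508.  95.] (254, 229) 115 [509. 134.] [505. 128.] (255, 229) 134 [509. 132.] [505. 125.] (256, 229) 133 [509. 130.] [505. 123.] (257, 229) 123 [509. 127.] [505. 121.] (262, 229) 111 [509. 115.] [505. 109.] (254, 230) 128 [506. 134.] [502. 128.] (255, 230) 133 [506. 132.] [502. 125.] (256, 230) 123 [506. 129.] [503. 123.] (253, 231) 122 [504. 137.] [500. 130.] (254, 231) 140 [504. 134.] [500. 128.] (255, 231) 133 [504. 132.] [500. 125.] (256, 231) 115 [504. 129.] [500. 123.] (253, 232) 129 [501. 137.] [498. 130.] (254, 232) 137 [501. 134.] [498. 127.] (255, 232) 122 [501. 132.] [498. 125.] (254, 233) 130 [499. 134.] [495. 127.] (255, 233) 113 [499. 131.] [495. 125.]
```

```bash
python3 - <<'E'
from h import *
from scipy.spatial.transform import Rotation as R
o=ctrl.get_obs();q=o['tool_rot'];print(o['t'],o['tcp_pos'],q);M=R.from_quat(np.roll(q,-1)).as_matrix();print(M.round(3))
E
```

```text
0.6 [150.07184235 580.92701761 231.32026145] [2.97366964e-06 1.26058574e-01 9.92022800e-01 2.10397007e-05]
[[-0.968  0.25   0.   ]
 [ 0.25   0.968  0.   ]
 [-0.     0.    -1.   ]]
```

{"method": "apply_moves", "body": {
  "motion": "19.3 -23.4 -2 0 0 0.15 4.5;19.3 -23.4 -2 0 0 0.15 4.5;19.3 -23.4 -2 0 0 0.15 4.5;19.3 -23.4 -2 0 0 0.15 4.5;19.3 -23.4 -2 0 0 0.15 4.5;38.7 -46.8 -10 0 0 0.29 4.5;38.7 -46.8 -10 0 0 0.29 4.5;38.7 -46.8 -10 0 0 0.29 4.5;38.7 -46.8 -10 0 0 0.29 4.5;38.7 -46.8 -10 0 0 0.29 4.5;38.7 -46.8 -10 0 0 0.29 4.5;38.7 -46.8 -10 0 0 0.29 4.5",
  "newtons": 30
}}

```text
t: 2.1
tcp_pos: [536.7, 112.9, 131.2]
tool_rot: [-0.0, -0.018, 1.0, 0.0]
wrist_force: [0.2, -0.4, -0.1]
width: 44.9
grasp_force: 0.0
```

{"method": "apply_moves", "body": {
  "motion": "0.05 0 -5 0 0 0 4.5;0.05 0 -9 0 0 0 4.5;0.05 0 -9.7 0 0 0 4.5;0.05 0 -9.7 0 0 0 0;0.05 0 -9.7 0 0 0 0;0.05 0 -9.7 0 0 0 0;0.05 0 -9.7 0 0 0 0;0.05 0 -9.7 0 0 0 0",
  "newtons": 30
}}

```text
t: 3.1
tcp_pos: [538.9, 113.7, 36.3]
tool_rot: [0.001, -0.019, 1.0, 0.001]
wrist_force: [-1.8, 2.1, 7.7]
width: 12.4
grasp_force: 34.8
```

{"method": "apply_moves", "body": {
  "motion": "0 0.05 0.2 0 0 -0.15 0;0 0.05 0.2 0 0 -0.3 0;0 0.05 0.2 0 0 -0.45 0;0 0.05 0.2 0 0 -0.585 0;0 0.05 0.2 0 0 -0.585 0;0 0.05 0.2 0 0 -0.585 0;0 0.05 0.2 0 0 -0.585 3.5;0 0.05 0.2 0 0 -0.585 3.5;0 0.05 5 0 0 -0.585 3.5;0 0.05 10 0 0 -0.585 3.5;0 -6 15 0 0 -0.585 7;0 -12 15 0 0 -0.585 7",
  "newtons": 30
}}

```text
t: 4.6
tcp_pos: [539.7, 3.2, 186.8]
tool_rot: [0.003, 0.269, 0.963, 0.001]
wrist_force: [0.4, 0.6, 0.4]
width: 68.9
grasp_force: 0.0
```

```bash
python3 - <<'E'
from h import *
o=ctrl.get_obs();print(o['t'],o['tcp_pos'],o['wrist_force'])
L=[]
for c in('scene','top'):
    im,d=viewer.snapshot(c);save(c+'1',im);np.save(c+'d1.npy',d);W=cloud(c,d)
    m=(np.hypot(W[...,0]-537,W[...,1]-112)<30)&(W[...,2]>58)&(W[...,2]<70);p=W[m]
    if len(p)>5:
        e=np.linalg.eigh(np.cov(p[:,:2].T));v=e[1][:,1];print(c,len(p),p.mean(0).round(1),np.degrees(np.arctan(-v[1]/v[0])).round(1),np.sqrt(e[0]).round(1))
    u=proj(c,[[532,115,40]])[0].round().astype(int);L.append(cv2.resize(im[u[1]-20:u[1]+20,u[0]-20:u[0]+20],(400,400),interpolation=cv2.INTER_CUBIC))
save('dial1',np.hstack(L))
E
```

```text
4.6 [539.65913505   3.1647329  186.77366157] [0.42503176 0.61870376 0.42041447]
scene 72 [537.5 110.4  62.7] 31.6 [ 4.4 11.6]
```

View pics/dial1.png

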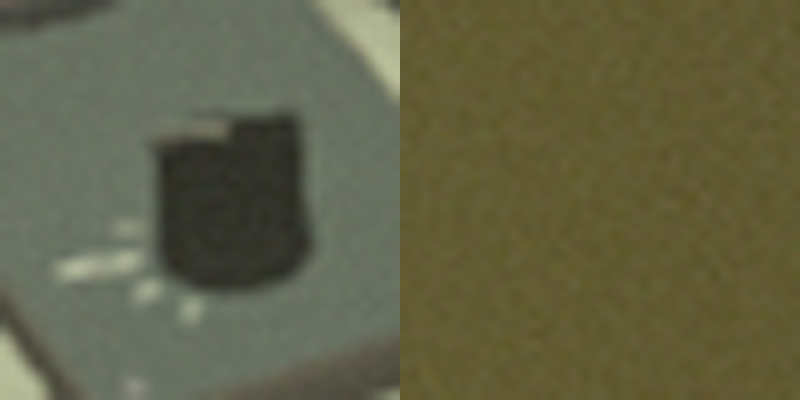

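The pointer now lines up with the long mark: the bar is at 31.6° and the mark at about 31°. Next is the double lid.

{"method": "apply_moves", "body": {
  "motion": "-4 -17.5 -2 0 0 0.547 5;-4 -17.5 -4 0 0 0.547 5;-4 -17.5 -6 0 0 0.547 5;-4 -17.5 -8 0 0 0.547 5;-4 -17.5 -8 0 0 0.547 5;-4 -17.5 -12 0 0 0.547 5;-4 -17.5 -15 0 0 0.547 5;-4 -17.5 -15.8 0 0 0.547 5;-4 -17.5 -15.8 0 0 0.547 5"
}}

```text
t: 5.82
tcp_pos: [498.2, -171.0, 25.6]
tool_rot: [0.0, -0.0, 1.0, 0.0]
wrist_force: [-0.1, -0.1, 0.6]
width: 50.1
grasp_force: 0.0
```

{"method": "apply_moves", "body": {
  "motion": "0 0 0 0 0 0 0;0 0 0 0 0 0 0;0 0 0 0 0 0 0;0 0 0 0 0 0 0;0 0 0 0 0 0 0;0 0 0 0 0 0 0",
  "newtons": 45
}}

```text
t: 6.58
tcp_pos: [499.4, -172.7, 26.8]
tool_rot: [0.002, 0.001, 1.0, -0.001]
wrist_force: [0.2, -2.5, 5.9]
width: 18.3
grasp_force: 43.8
```

{"method": "apply_moves", "body": {
  "motion": "0 0 2 0 0 0 0;0 0 5 0 0 0 0;0 0 9 0 0 0 0;0 0 12 0 0 0 0;0 0 12 0 0 0 0;0 0 12 0 0 0 0"
}}

```text
t: 7.32
tcp_pos: [496.7, -171.3, 143.8]
tool_rot: [-0.001, 0.0, 1.0, 0.0]
wrist_force: [-0.1, 0.7, -3.9]
width: 18.3
grasp_force: 44.7
```

```bash
cat > m.py <<'E'
from h import *
import sys
t=sys.argv[1]
o=ctrl.get_obs();tp=np.array(o['tcp_pos']);print(o['t'],tp.round(1),np.round(o['wrist_force'],1),o['width'],o['tool_rot'])
L=[]
for c in('scene','top'):
    im,d=viewer.snapshot(c);W=cloud(c,d);np.save(f'{c}d{t}.npy',d);save(f'{c}{t}',im)
    for q in('cover_bar','inner_knob','cover_centre'):
        for r in viewer.landmark_of(q,c)[:3]:
            z={'cover_bar':19,'inner_knob':19,'cover_centre':-8}[q]+tp[2]
            print(c,q,round(r['p'],2),np.round(r['uv'],1),px2w(c,r['uv'],z=z).round(1))
    u=proj(c,[tp])[0].round().astype(int);h=40
    y0,x0=max(0,u[1]-h),max(0,u[0]-h);L.append(cv2.resize(im[y0:y0+80,x0:x0+80],(400,400),interpolation=cv2.INTER_CUBIC))
save('lid'+t,np.hstack(L))
E
python3 m.py 2
```

```text
7.325 [ 496.7 -171.3  143.8] [-0.1  0.7 -3.9] 18.27695560001525 [-6.61841419e-04  4.42708053e-04  9.99999614e-01  3.71130246e-04]
scene cover_bar 0.81 [387.4 301.5] [ 391.7 -399.6  162.8]
scene cover_bar 0.6 [326.5 222.5] [ 459.1 -180.3  162.8]
scene inner_knob 0.56 [296.3 228.3] [ 402.4 -152.7  162.8]
scene inner_knob 0.53 [339.8 215.8] [ 494.  -183.3  162.8]
scene cover_centre 0.96 [388.2 325. ] [ 373.4 -420.2  135.8]
scene cover_centre 0.86 [335.6 221.6] [ 497.9 -168.2  135.8]
top cover_bar 0.97 [388.5 250.5] [ 454.6 -171.   162.8]
top cover_bar 0.71 [378.6 230.2] [ 496.6 -150.7  162.8]
top inner_knob 0.96 [326.6 235.6] [483.3 -41.7 162.8]
top inner_knob 0.59 [390.2 228.8] [ 500.  -175.3  162.8]
top cover_centre 0.84 [380.4 233.5] [ 492.5 -159.2  135.8]
```

View pics/lid2.png

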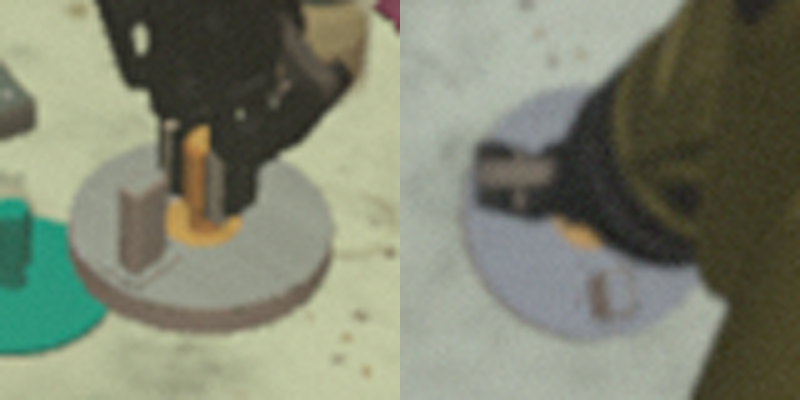

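```bash
cat > fit.py <<'E'
from h import *
from scipy.optimize import least_squares
import sys
def fit(c,t,x,y,zt,R=56):
    W=cloud(c,np.load(f'{c}d{t}.npy'));m=(np.hypot(W[...,0]-x,W[...,1]-y)<72)&(abs(W[...,2]-zt)<7)
    p=W[m];p=p[np.isfinite(p).all(1)]
    # outer boundary: max radius per angle bin, robust fit with fixed R
    q=np.array([x,y],float)
    for _ in range(8):
        d=p[:,:2]-q;a=np.degrees(np.arctan2(d[:,1],d[:,0]))//10;r=np.hypot(*d.T)
        e=np.array([d[a==k][np.argsort(r[a==k])[-3:]].mean(0) for k in np.unique(a) if (a==k).sum()>3])
        e=e[np.hypot(*e.T)>R-14]+q
        q=least_squares(lambda s:np.hypot(e[:,0]-s[0],e[:,1]-s[1])-s[2],[*q,R],loss='soft_l1').x;rr=q[2];q=q[:2]
    return q.round(1),round(rr,1),len(e),np.median(p[:,2]).round(1)
if __name__=='__main__':
    for c in('scene','top'):
        print(c,'start',fit(c,'' ,498,-182,17),'now',fit(c,'2',497,-172,135))
E
python3 fit.py
```

```text
scene start (array([ 498.5, -184.4]), np.float64(55.6), 36, np.float64(16.8)) now (array([ 495. , -172.7]), np.float64(55.2), 31, np.float64(134.8))
top start (array([ 497.8, -179.9]), np.float64(54.9), 36, np.float64(17.1)) now (array([ 494. , -168.4]), np.float64(55.1), 23, np.float64(133.7))
```

{"method": "apply_moves", "body": {
  "motion": "0.8 4 0 0 0 0 0;1.6 8 0 0 0 0 0;2.4 12 0 0 0 0 0;3.2 16 0 0 0 0 0;4 20 0 0 0 0 0;4.8 24 0 0 0 0 0;5.6 28 0 0 0 0 0;6.4 32 0 0 0 0 0;7.2 36 0 0 0 0 0;8 40 0 0 0 0 0;8.4 43 0 0 0 0 0;8.7 44.9 0 0 0 0 0"
}}

```text
t: 9.22
tcp_pos: [584.5, 278.8, 144.4]
tool_rot: [-0.0, -0.0, 1.0, -0.0]
wrist_force: [-0.9, -0.6, -3.0]
width: 18.4
grasp_force: 45.0
```

{"method": "apply_moves", "body": {
  "motion": "0 0 -0.5 0 0 0 0;0 0 -1 0 0 0 0;0 0 -1 0 0 0 0;0 0 -1 0 0 0 0"
}}

```text
t: 9.72
tcp_pos: [584.6, 276.5, 134.9]
tool_rot: [-0.0, 0.001, 1.0, -0.0]
wrist_force: [1.0, 0.9, -3.6]
width: 18.4
grasp_force: 45.0
```

```bash
python3 m.py 3; python3 - <<'E'
from fit import *
z=ctrl.get_obs()['tcp_pos'][2]-9
for c in('scene','top'):print(c,fit(c,'3',583,277,z))
E
```

```text
9.725 [584.6 276.5 134.9] [ 1.   0.9 -3.6] 18.40185277476802 [-3.85928745e-05  9.21189326e-04  9.99999572e-01 -7.17260864e-05]
scene cover_bar 0.74 [384.5 300.6] [ 396.  -390.4  153.9]
scene cover_bar 0.7 [286.5 175. ] [516.3  13.1 153.9]
scene cover_bar 0.6 [229.8 129.4] [542.3 275.2 153.9]
scene inner_knob 0.68 [296.6 225.8] [ 414.6 -139.3  153.9]
scene inner_knob 0.56 [244.7 125.1] [585.1 267.8 153.9]
scene inner_knob 0.45 [358.6 195.3] [ 582.7 -153.3  153.9]
scene cover_centre 0.9 [241.2 134.7] [574.  272.3 126.9]
scene cover_centre 0.73 [385.2 321. ] [ 382.1 -407.1  126.9]
top cover_bar 0.98 [442.1 243.6] [ 471.3 -287.8  153.9]
top cover_bar 0.8 [177.  204.3] [544.7 279.5 153.9]
top inner_knob 0.68 [326.1 235.7] [483.9 -40.8 153.9]
top inner_knob 0.63 [179.  188.8] [578.7 278.4 153.9]
top cover_centre 0.87 [453.8 251.2] [ 457.1 -322.5  126.9]
top cover_centre 0.73 [181.7 189.8] [582.4 282.8 126.9]
scene (array([580.9, 271.3]), np.float64(54.0), 31, np.float64(125.9))
top (array([580.9, 275.1]), np.float64(55.1), 29, np.float64(125.2))
```

View pics/lid3.png

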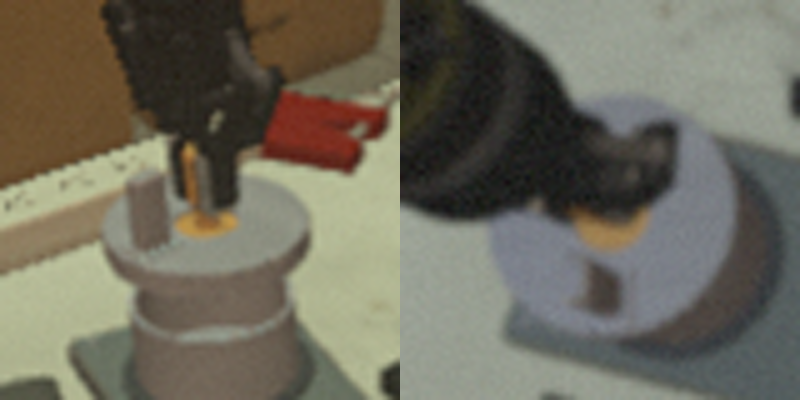

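```bash
python3 - <<'E'
from fit import *
for t in('','1'):
  for c in('scene','top'):
    try: print(t,c,fit(c,t,582,277,74,46.5))
    except Exception as e: print(e)
# knob in current images: wood-coloured pixels
for c in('scene','top'):
    im=cv2.cvtColor(cv2.imread(f'pics/{c}3.png'),cv2.COLOR_BGR2RGB).astype(int);W=cloud(c,np.load(c+'d3.npy'))
    m=(im[...,0]-im[...,2]>60)&(np.hypot(W[...,0]-583,W[...,1]-277)<40);p=W[m]
    for lo,hi in((115,130),(135,175)):
        s=p[(p[:,2]>lo)&(p[:,2]<hi)];print(c,lo,len(s),s.min(0).round(0) if len(s) else'',s.max(0).round(0) if len(s) else '',s.mean(0).round(1) if len(s) else'')
E
```

```text
scene (array([583. , 276.4]), np.float64(45.8), 32, np.float64(73.6))
 top (array([582.2, 278.6]), np.float64(45.8), 36, np.float64(74.1))
1 scene (array([583.1, 276.5]), np.float64(45.6), 31, np.float64(73.3))
1 top (array([582.1, 278.8]), np.float64(45.7), 31, np.float64(73.9))
scene 115 43 [569. 259. 120.] [597. 294. 129.] [582.  273.7 124.1]
scene 135 24 [573. 267. 139.] [581. 283. 173.] [576.3 274.3 158.5]
top 115 36 [569. 265. 119.] [579. 290. 125.] [573.4 278.2 121.8]
top 135 2 [574. 278. 143.] [574. 280. 143.] [574.  278.8 142.7]
```

{"method": "apply_moves", "body": {
  "motion": "0 0.1 -1 0 0 0 0;0 0.1 -2 0 0 0 0;0 0.1 -2.8 0 0 0 0;0 0.1 -3.3 0 0 0 0;0 0.1 -3.6 0 0 0 0;0 0.1 -3.8 0 0 0 0;0 0.1 -3.8 0 0 0 0;0 0.1 -3.8 0 0 0 0"
}}

```text
t: 11.12
tcp_pos: [584.8, 278.5, 97.1]
tool_rot: [0.0, 0.0, 1.0, 0.0]
wrist_force: [0.8, -0.8, -2.8]
width: 18.5
grasp_force: 45.0
```

{"method": "apply_moves", "body": {
  "motion": "0 0 -0.2 0 0 0 0;0 0 -0.4 0 0 0 0;0 0 -0.55 0 0 0 0;0 0 -0.65 0 0 0 0;0 0 -0.65 0 0 0 0;0 0 -0.65 0 0 0 0"
}}

```text
t: 11.88
tcp_pos: [584.5, 278.4, 91.8]
tool_rot: [0.0, 0.0, 1.0, 0.0]
wrist_force: [-4.7, -2.0, 7.5]
width: 18.4
grasp_force: 46.1
```

{"method": "apply_moves", "body": {
  "motion": "-0.15 -0.05 0 0 0 0 0;-0.25 -0.1 0 0 0 0 0;-0.25 -0.1 0 0 0 0 0;-0.25 -0.1 0 0 0 0 0"
}}

```text
t: 12.38
tcp_pos: [584.1, 278.3, 91.9]
tool_rot: [0.002, 0.0, 1.0, 0.001]
wrist_force: [3.5, 2.1, 6.2]
width: 18.3
grasp_force: 46.0
```

```bash
python3 m.py 4|head -1; python3 - <<'E'
from fit import *
for c in('scene','top'):print(c,fit(c,'4',583,277,82))
E
```

```text
12.375 [584.1 278.3  91.9] [3.5 2.1 6.2] 18.250983691004322 [2.00524926e-03 3.05430134e-04 9.99997504e-01 9.36473007e-04]
scene (array([580.4, 273.7]), np.float64(54.3), 28, np.float64(83.0))
top (array([580.3, 276.5]), np.float64(55.4), 29, np.float64(82.0))
```

View pics/lid4.png

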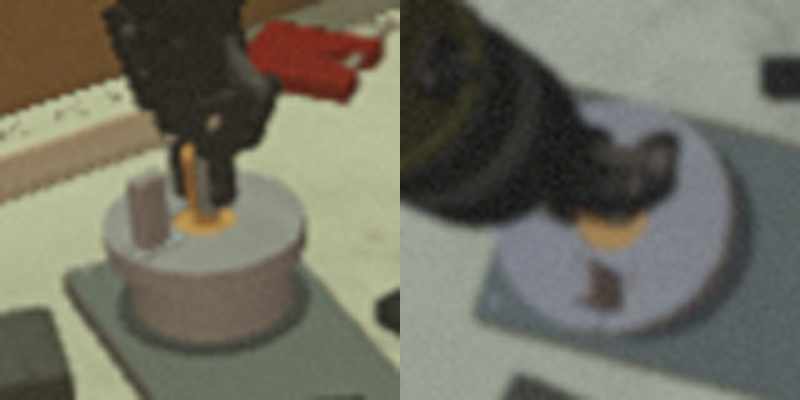

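The lid is seated, with the cover top at about 82.5 mm against the expected 82. I'll release it and go up.

{"method": "apply_moves", "body": {
  "motion": "0.12 0.05 0 0 0 0 1.8;0.12 0.05 0 0 0 0 1.8;0.12 0.05 0 0 0 0 4.5;0.12 0.05 0 0 0 0 4.5;0.12 0.05 0 0 0 0 4.5;0.12 0.05 2 0 0 0 4.5;0.12 0.05 5 0 0 0 4.5;0.12 0.05 8 0 0 0 4.5;0.12 0.05 11 0 0 0 4.5;-10 8 14 0 0 0 4.5;-15 12 14 0 0 0 4.5;-15 12 14 0 0 0 4.5"
}}

```text
t: 14.28
tcp_pos: [436.7, 393.3, 229.5]
tool_rot: [-0.0, 0.001, 1.0, 0.0]
wrist_force: [1.0, 0.9, 0.4]
width: 45.1
grasp_force: 0.0
```

```bash
python3 - <<'E'
from fit import *
o=ctrl.get_obs();print(o['t'],np.round(o['tcp_pos'],1))
L=[]
for c in('scene','top'):
    im,d=viewer.snapshot(c);np.save(c+'d5.npy',d);W=cloud(c,d)
    print(c,fit(c,'5',582,276,82))
    s=lambda cx,cy,r:W[(np.hypot(W[...,0]-cx,W[...,1]-cy)<r)&(W[...,2]>118)&(W[...,2]<132)]
    for nm,p in(('knob',s(583,277,19)),('bar',s(544,276,19))):
        if len(p): print(' ',nm,len(p),p.mean(0).round(1),((p.min(0)+p.max(0))/2).round(1),np.ptp(p,0).round(1))
    u=proj(c,[[575,277,90]])[0].round().astype(int);y0=max(0,u[1]-30);x0=u[0]-30;L.append(cv2.resize(im[y0:y0+60,x0:x0+60],(400,400),interpolation=cv2.INTER_CUBIC))
save('seat5',np.hstack(L))
E
```

```text
14.275 [436.7 393.3 229.5]
scene (array([580.6, 273. ]), np.float64(54.2), 34, np.float64(82.7))
  knob 34 [582.  275.3 124.1] [583.  275.1 122.9] [16.2 21.5  8.9]
  bar 35 [543.1 269.3 124.6] [544.1 269.6 124.6] [19.5 17.9 11.2]
top (array([580.6, 277. ]), np.float64(55.7), 36, np.float64(81.9))
  knob 62 [581.8 278.2 124.2] [583.1 278.6 123.5] [19.3 17.7  9. ]
  bar 58 [542.  272.6 124.5] [542.2 273.6 124.3] [19.5 13.4 11.9]
```

View pics/seat5.png

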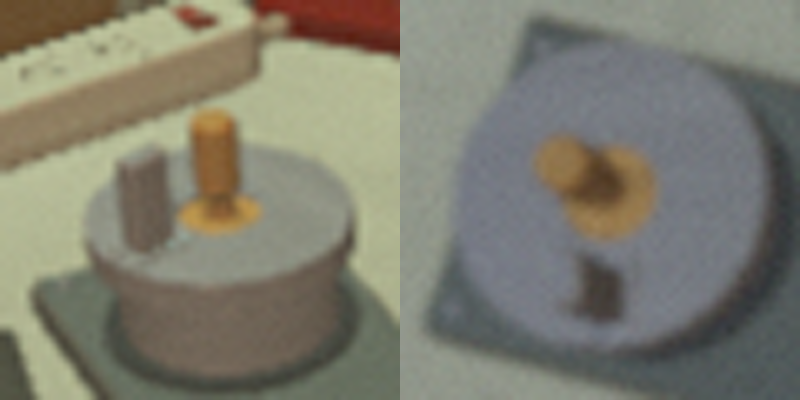

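{"method": "apply_moves", "body": {
  "motion": "5 -6 -3 0 0 0.1 4;10.7 -12 -6.5 0 0 0.1 4;10.7 -12 -6.5 0 0 0.1 4;10.7 -12 -6.5 0 0 0.1 4;10.7 -12 -6.5 0 0 0.1 4;10.7 -12 -6.5 0 0 0.1 4"
}}

```text
t: 15.12
tcp_pos: [544.9, 273.5, 165.0]
tool_rot: [0.0, -0.05, 0.999, 0.0]
wrist_force: [0.3, 1.0, 0.2]
width: 40.0
grasp_force: 0.0
```

```bash
python3 - <<'E'
from h import *
o=ctrl.get_obs();print(o['t'],np.round(o['tcp_pos'],1))
for c in('scene','top'):
    W=cloud(c,np.load(c+'d5.npy'))
    p=W[(np.hypot(W[...,0]-543,W[...,1]-272)<19)&(W[...,2]>122)&(W[...,2]<132)]
    print(c,len(p),p.mean(0).round(1),cv2.minAreaRect(p[:,:2].astype(np.float32)))
    e=np.linalg.eigh(np.cov(p[:,:2].T));v=e[1][:,1];print(np.degrees(np.arctan(v[1]/v[0])),np.sqrt(e[0]))
E
```

```text
15.125 [544.9 273.5 165. ]
scene 24 [543.  270.1 126.3] ((545.1336059570312, 270.565185546875), (20.087303161621094, 12.373111724853516), 14.341054916381836)
8.505299813449176 [3.70221449 5.97753525]
top 49 [542.  273.4 125.4] ((541.7945556640625, 274.2462463378906), (18.487804412841797, 12.046412467956543), 1.1651521921157837)
0.4466315843704843 [3.66698722 5.56220668]
```

{"method": "apply_moves", "body": {
  "motion": "-0.1 -0.1 -3 0 0 0 4;-0.1 -0.1 -5.5 0 0 0 4;-0.1 -0.1 -7 0 0 0 4;-0.1 -0.1 -7.4 0 0 0 4;-0.1 -0.1 -7.4 0 0 0 4;-0.1 -0.1 -7.4 0 0 0 0;-0.1 -0.1 -7.4 0 0 0 0;-0.1 -0.1 -7.4 0 0 0 0;-0.1 -0.1 -7.4 0 0 0 0;-0.1 -0.1 -7.4 0 0 0 0",
  "newtons": 60
}}

```text
t: 16.38
tcp_pos: [544.9, 272.0, 91.5]
tool_rot: [0.001, -0.05, 0.999, 0.0]
wrist_force: [-0.0, 1.0, 6.2]
width: 11.6
grasp_force: 59.2
```

{"method": "apply_moves", "body": {
  "motion": "0 0 0.3 0 0 0 0;0 0 0.7 0 0 0 0;0 0 1.2 0 0 0 0;0 0 1.8 0 0 0 0;0 0 2.5 0 0 0 0;0 0 3.2 0 0 0 0;0 0 4 0 0 0 0;0 0 4 0 0 0 0"
}}

```text
t: 17.38
tcp_pos: [544.7, 271.9, 131.4]
tool_rot: [0.001, -0.05, 0.999, 0.0]
wrist_force: [0.1, -0.2, -1.9]
width: 11.2
grasp_force: 58.5
```

```bash
python3 - <<'E'
from h import *
o=ctrl.get_obs();L=[]
for c in('scene','top'):
    im,d=viewer.snapshot(c)
    u=proj(c,[[575,275,105]])[0].round().astype(int);y0=max(0,u[1]-35);x0=u[0]-35;L.append(cv2.resize(im[y0:y0+70,x0:x0+70],(400,400),interpolation=cv2.INTER_CUBIC))
save('lift6',np.hstack(L))
E
```

```text
(no output)
```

View pics/lift6.png

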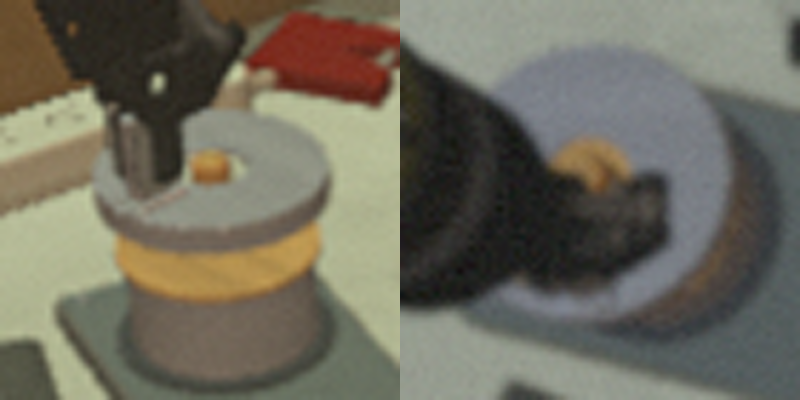

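The cover is rising alone. The inner lid stays seated on the pot, with its knob low in the hole at (210,165). I'll continue up.

{"method": "apply_moves", "body": {
  "motion": "0 0 1 0 0 0 0;0 0 2.2 0 0 0 0;0 0 3.5 0 0 0 0;0 0 5 0 0 0 0;0 0 6.3 0 0 0 0;0 0 7.3 0 0 0 0;0 0 7.8 0 0 0 0;0 0 7.8 0 0 0 0;0 0 7.8 0 0 0 0;0 0 7.8 0 0 0 0"
}}

```text
t: 18.73
tcp_pos: [543.8, 271.4, 207.8]
tool_rot: [-0.0, -0.05, 0.999, -0.0]
wrist_force: [-0.5, -0.3, -0.5]
width: 11.1
grasp_force: 58.5
```

```bash
python3 - <<'E'
from fit import *
o=ctrl.get_obs();print(o['t'],np.round(o['tcp_pos'],1),np.round(o['wrist_force'],1));L=[]
for c in('scene','top'):
    im,d=viewer.snapshot(c);np.save(c+'d7.npy',d);W=cloud(c,d)
    print(c,'cover',fit(c,'7',582,275,200))
    p=W[(np.hypot(W[...,0]-582,W[...,1]-275)<53)&(W[...,2]>190)&(W[...,2]<212)];
    A=np.c_[p[:,:2],np.ones(len(p))];print(' tilt',np.linalg.lstsq(A,p[:,2],rcond=None)[0][:2].round(3))
    p=W[(np.hypot(W[...,0]-582,W[...,1]-276)<50)&(W[...,2]>60)&(W[...,2]<100)];print(' inner',len(p),np.median(p,0).round(1) if len(p) else'')
    u=proj(c,[[575,275,140]])[0].round().astype(int);y0=max(0,u[1]-45);x0=u[0]-45;L.append(cv2.resize(im[y0:y0+90,x0:x0+90],(400,400),interpolation=cv2.INTER_CUBIC))
save('end7',np.hstack(L))
E
```

```text
18.725 [543.8 271.4 207.8] [-0.5 -0.3 -0.5]
scene cover (array([579.8, 272. ]), np.float64(54.3), 31, np.float64(198.9))
 tilt [-0.027  0.009]
 inner 656 [574.8 265.1  79.6]
top cover (array([579.7, 275.5]), np.float64(55.1), 28, np.float64(198.4))
 tilt [-0.011  0.004]
 inner 535 [564.4 252.1  78.9]
```

View pics/end7.png

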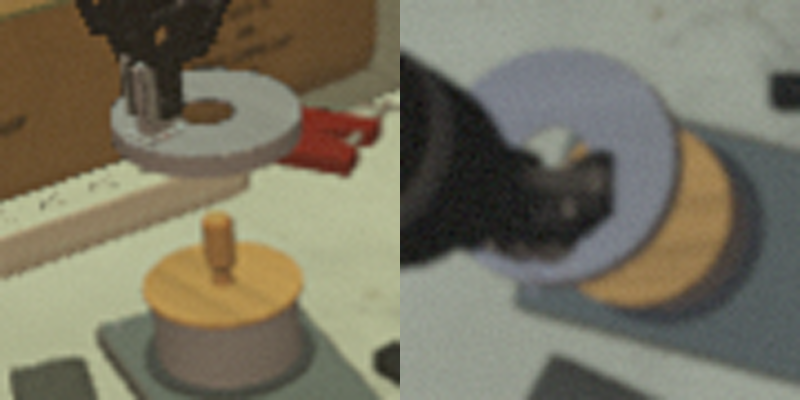

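The cover is held level about 116 mm above where it lay. The inner lid is seated, with its top at about 79 mm. Handing in.

```bash
python3 -c "
from workcell import ctrl
print(ctrl.hand_in())"
```

```text
the job is handed in; nothing more can be done
None
```

I handed the job in; the hand-in gave no verdict. By my measurements, the dial is on its third mark, the inner lid is seated in the pot, and the cover is held level about 116 mm above where it lay.

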